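Lay the large wax blocks to chill in the pocketed cold tray

TASK

Put the three large wax blocks from the mat into the three empty pockets of the white cold tray, one to a pocket, wax side down, flat on the pocket's floor, with their label ends facing the front of the tray like those of the blocks already chilling there. The wax chips, so let each block go only just above or inside its pocket, never with more than about 2 cm to fall. Leave the blocks already in the tray and everything else on the bench where they are.

Things in the scene. Friction and masses are not known exactly. Their poses are not given: they have to be found in the camera images.
- block1: large tissue block, loose, 90 g, 30 mm high: grey gridded cassette 75 x 52 x 16 mm on top of cream wax 66 x 44 x 14 mm; one short end of the cassette slopes at 45 deg and bears a white label. Origin: centre of the wax underside; z up, x along the 75 mm length with label end at -x, y across the flat 52 mm sides (grip these). Starts flat, wax down, on the 3 mm mat, label to or from the robot.
- block2: large tissue block, loose, 90 g, 30 mm high: grey gridded cassette 75 x 52 x 16 mm on top of cream wax 66 x 44 x 14 mm; one short end of the cassette slopes at 45 deg and bears a white label. Origin: centre of the wax underside; z up, x along the 75 mm length with label end at -x, y across the flat 52 mm sides (grip these). Starts flat, wax down, on the 3 mm mat, label to or from the robot.
- block3: large tissue block, loose, 90 g, 30 mm high: grey gridded cassette 75 x 52 x 16 mm on top of cream wax 66 x 44 x 14 mm; one short end of the cassette slopes at 45 deg and bears a white label. Origin: centre of the wax underside; z up, x along the 75 mm length with label end at -x, y across the flat 52 mm sides (grip these). Starts flat, wax down, on the 3 mm mat, label to or from the robot.
- block1_label (a point): middle of the sloping label end of block1: 32 mm along -x from its origin, 22 mm above its underside. A seated block stands 12 mm proud of the tray's rim.
- block2_label (a point): middle of the sloping label end of block2: 32 mm along -x from its origin, 22 mm above its underside. A seated block stands 12 mm proud of the tray's rim.
- block3_label (a point): middle of the sloping label end of block3: 32 mm along -x from its origin, 22 mm above its underside. A seated block stands 12 mm proud of the tray's rim.
- pocket1: well in the white cold tray (fixed; 3 side by side along y, pitch 92 mm, in 2 rows along x, pitch 96 mm): 85 mm (x) x 62 mm (y), 18 mm deep, mouth bevelled 3 mm. Origin: at table level under the well's centre; well floor at z = 16 mm, tray rim at 34 mm. -x: tray's front. Empty at the start; which of the six wells are empty varies.
- pocket2: well in the white cold tray (fixed; 3 side by side along y, pitch 92 mm, in 2 rows along x, pitch 96 mm): 85 mm (x) x 62 mm (y), 18 mm deep, mouth bevelled 3 mm. Origin: at table level under the well's centre; well floor at z = 16 mm, tray rim at 34 mm. -x: tray's front. Empty at the start; which of the six wells are empty varies.
- pocket3: well in the white cold tray (fixed; 3 side by side along y, pitch 92 mm, in 2 rows along x, pitch 96 mm): 85 mm (x) x 62 mm (y), 18 mm deep, mouth bevelled 3 mm. Origin: at table level under the well's centre; well floor at z = 16 mm, tray rim at 34 mm. -x: tray's front. Empty at the start; which of the six wells are empty varies.
- chilled1: large block of the same kind, size and axes as block1, already chilling in one of the other wells of the cold tray, label end to the tray's front, standing 12 mm proud of the rim. To be left alone.
- chilled2: large block of the same kind, size and axes as block1, already chilling in one of the other wells of the cold tray, label end to the tray's front, standing 12 mm proud of the rim. To be left alone.
- chilled3: large block of the same kind, size and axes as block1, already chilling in one of the other wells of the cold tray, label end to the tray's front, standing 12 mm proud of the rim. To be left alone.
- small1: standard-size block of the same make but only 40 x 29 x 15 mm, on or beside the mat; origin under its centre. Stays where it is.
- small2: standard-size block of the same make but only 40 x 29 x 15 mm, on or beside the mat; origin under its centre. Stays where it is.
- mould: empty open steel embedding mould 88 x 68 x 18 mm on the mat among the blocks; origin under its centre. Stays where it is.
- forceps: steel forceps 140 mm long on the bench on the robot's side of the mat; origin at mid-length, underneath. Stay where they are.
- brush: fine brush 170 mm long with a thin wooden handle, on the bench beyond the mat; stays where it is.
- dropper: white dropper bottle, 42 mm across, 100 mm high, beyond the tray; origin under its centre. Stays.
- pot: pale lidded specimen pot, 64 mm across, 85 mm high, beyond the mat; origin under its centre. Stays.
Not all that is in view belongs to the job. What is shaped like the block2 but blue or brown is not meant. What is shaped like the block3 but black is not meant.

How it is judged:
By the outcome, as a careful person would: the job done as asked, in the order asked, and still so for the second after the job is handed in, with the robot touching nothing.
It also fails if it takes over 72 s, if anything falls off the work surface, if the arm or the gripper's body presses on something with over 40 N, if the wrist force passes 120 N, or if a joint passes its speed limit or range.

ROBOT

A 6-joint arm with a two-finger parallel gripper is mounted at the origin on the work surface. World frame = base frame: x ahead of the robot, y to its left, z up, the work surface at z = 0. Lengths are in mm, angles in rad, forces in N, time in s.
With the tool pointing down it reaches from about 250 to 725 mm from the base axis. Payload 4 kg.
Tool frame: the origin (TCP) lies midway between the tips of the shut fingers; the grasp point (between the pads) lies 19 mm behind it; z points along the fingers, y is the line along which they close (so a half turn about z gives the same grasp; the last joint's range is limited). The gripper opens to 85 mm and grips with 20 to 120 N. Pads are 22 mm wide; open, the fingers measure 114 mm over their backs; the gripper's body (76 mm by 85 mm) begins 54 mm behind the grasp point. The pads swing forward as they close: fully open they stand 13 mm farther back than shut.
Start: joints at [-1.322, 0.241, 0.005, 1.335, 0, 1.571], TCP at [123.119, -484.604, 231.306] pointing down, gripper open.
Joint ranges: [-2.72, 2.72], [-1.05, 1.87], [-1.09, 1.28], [-1.99, 2.15], [-1.42, 1.44], [-3.14, 3.14]. Speed limits (rad/s): [2.79, 2.79, 3.14, 3.14, 3.14, 3.14].

INTERFACE

Orientations are given as a unit quaternion [w, x, y, z].
In Python, from bench import sense, viewer, env gives the robot as it stands.
- The arm moves only by the tool servo_tool, never from a script. Its argument "targets" is a list of rows, each an object with "fingers": the finger opening in cm, from 0 to 8.54; "slide": the shift along the tool's x, y, z in cm, a list of three; "turn": the turn, a rotation vector about the tool's x, y, z in rad, a list of three. A call has exactly 10 rows; each row is the pose to reach, as a shift and turn from the pose commanded when the call began, along the tool's axes at that moment; what a row does not reach only later rows make up. A row lasts 1/8 s, in which the tool goes at most 62.5 mm and 10.7 degrees, less where a joint would pass 70% of its speed; a pose out of reach is approached as far as the arm can. A call with a gripper value outside its range is refused whole. The fingers move at their own pace and stop on an object; "newtons" is the grip in N (left out, the last holds). Time passes only in rows, so rows that repeat a pose let the fingers close, or fill a call up. It gives the time, the measured TCP pose, the force, the opening and the grip force at its end, in the units of the state.
- sense(): the state, without advancing time (a new reading comes with each control period).
- viewer.camera(name): name is "scene" or "top" or "wrist"; returns (picture, depth): 420x560x3 uint8, blue, green, red; 420x560 float32, mm along the optical axis (not along the pixel's ray), 0 where there is no reading.
- viewer.camera_info(name): a dict with "K" (3x3 intrinsics, pixels), "xyz" and "rotation" of the camera in the world. Camera axes: x right, y up, looking along -z (the intrinsics and any distortion apply to the point x, -y, -z); pixel columns grow to the right and rows downward; lengths in mm; the calibration is good to about 2 mm. A picture is of the moment at which its call begins: read the wrist's pose just before it. camera_info takes no time and is no camera call; for the wrist camera it gives the pose at the moment of the call.
- env.finish_job(): hands the job in; it is judged then, once.
The state is a dict: "time_s": time; "q": joint angles; "joint_vel": joint speeds; "tau": joint torques, N m; "eef_pos": TCP position; "eef_rot": TCP orientation; "force": force on the tool from outside, world axes, zero at the start; "moment": the same for the moment, N m; "gripper_width": finger opening in mm; "grip_force": force on a finger pad.
Only numpy, scipy, OpenCV 4.12 (cv2) and the standard library are available. Lean on these libraries where they do the work, as an engineer would, in place of code of your own. Each camera call takes 0.05 s, during which the arm holds its last target. There are 200 camera calls.

## Working session

There is one attempt and no reset: what is moved stays moved. The work goes in short steps, Python scripts to look and compute and a tool call to move; the robot and the scene stay as the last step left them, time stands still between calls to the robot, and variables do not carry over. Pictures are saved under pics/ and viewed, at most 13 in all, crops included, and the job is handed in when it is done.

Besides the shell and the picture viewer there is one more tool, called after "Emit:" in YAML: its name, and indented under it one key for each argument. servo_tool: Moves the arm, as the interface text tells. Its arguments: {"type":"object","properties":{"targets":{"type":"array","items":{"type":"object","properties":{"fingers":{"type":"number"},"slide":{"type":"array","items":{"type":"number"}},"turn":{"type":"array","items":{"type":"number"}}}}},"newtons":{"type":"number"}},"required":["targets"]}

```bash
ls; mkdir -p pics; python3 - <<'E'
from bench import sense, viewer
import cv2, numpy as np
for n in ("top","scene"):
    p,d=viewer.camera(n); cv2.imwrite(f"pics/{n}0.png",p); np.savez(f"pics/{n}0.npz",p=p,d=d)
    i=viewer.camera_info(n); print(n,{k:np.round(v,3).tolist() if k!='x' else v for k,v in i.items() if k in("K","xyz","rotation")}, list(i))
s=sense();print(s["eef_pos"],s["eef_rot"],s["time_s"])
E
```

```text
pics
top {'K': [[546.267, 0.0, 286.752], [0.0, 546.267, 212.15], [0.0, 0.0, 1.0]], 'xyz': [352.907, -25.909, 1272.446], 'rotation': [-0.705, -0.05, 0.048, 0.706]} ['K', 'xyz', 'rotation']
scene {'K': [[425.608, 0.0, 273.293], [0.0, 425.608, 201.015], [0.0, 0.0, 1.0]], 'xyz': [1287.756, -124.036, 685.081], 'rotation': [0.677, 0.326, 0.284, 0.596]} ['K', 'xyz', 'rotation']
[ 122.97112327 -484.06315922  230.48636943] [-9.47700344e-04  9.92273669e-01  1.24064695e-01 -1.37933413e-04] 0.1
```

View pics/top0.png

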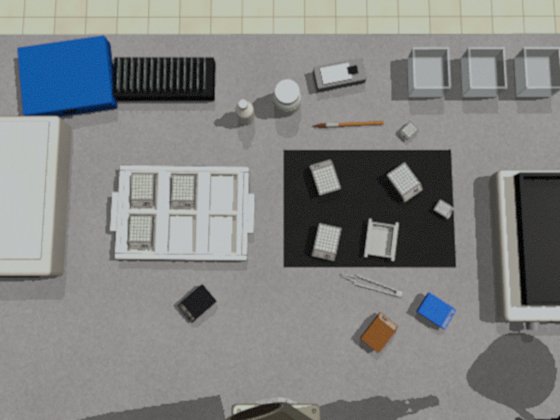

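View pics/scene0.png

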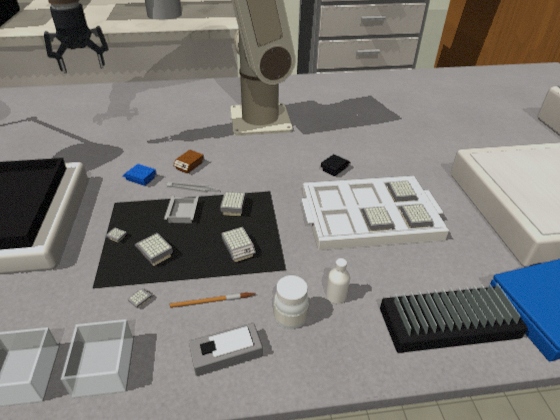

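The top view has +x up. The three blocks are at about (325,177), (404,182) and (326,241) px. The empty wells are at about (223,195), (182,235) and (223,235). Next I measure with depth and look at enlarged crops to find the labels.

```bash
cat > h.py <<'E'
import numpy as np, cv2
from scipy.spatial.transform import Rotation as R
from bench import sense, viewer
def rot(i):
    r=np.array(i["rotation"],float)
    return r if r.shape==(3,3) else R.from_quat(np.roll(r,-1)).as_matrix()
def pts(n,d,i=None):
    i=i or viewer.camera_info(n); K=np.array(i["K"]); v,u=np.mgrid[:420,:560]
    c=np.dstack([(u-K[0,2])/K[0,0]*d,-(v-K[1,2])/K[1,1]*d,-d])
    return c@rot(i).T+np.array(i["xyz"])
def top():
    p,d=viewer.camera("top"); return p,d,pts("top",d)
E
python3 - <<'E'
from h import *
z=np.load("pics/top0.npz");p,d=z["p"],z["d"];P=pts("top",d)
Z=P[...,2]
print("table",np.median(Z[320:380,100:150]),"mat",np.median(Z[255:265,290:310]), "rim",np.median(Z[168:172,125:240]))
for name,(u,v) in dict(A=(325,177),B=(404,182),C=(326,241)).items():
    w=np.zeros(Z.shape,np.uint8);w[v-26:v+26,u-26:u+26]=1
    for lo in(12,29):
        m=((Z>lo)&(w>0)).astype(np.uint8)
        n,l,st,ce=cv2.connectedComponentsWithStats(m);k=1+np.argmax(st[1:,4]);q=P[l==k]
        r=cv2.minAreaRect(q[:,:2].astype(np.float32));print(name,lo,np.round(r[0],1),np.round(r[1],1),round(r[2],1),"z",np.percentile(q[:,2],[5,50,95]).round(1), q[:,:2].mean(0).round(1))
for u,v in[(223,190),(182,233),(223,233),(143,190),(183,190),(141,231)]: print(u,v,P[v,u].round(1))
a=cv2.resize(p[140:270,270:470],None,fx=4,fy=4,interpolation=cv2.INTER_CUBIC)
b=cv2.resize(p[155:270,105:260],None,fx=4,fy=4,interpolation=cv2.INTER_CUBIC)
cv2.imwrite("pics/a.png",a);cv2.imwrite("pics/b.png",b)
E
```

```text
table 0.15289380845354117 mat 2.990968964561489 rim 33.99477094607175
A 12 [498.8 -91.3] [ 78.8 310. ] 80.1 z [21.5 32.6 37.3] [ 604.2 -109.9]
A 29 [493.6 -91. ] [ 73.4 301.3] 78.9 z [30.  33.2 37.5] [ 601.6 -111.6]
B 12 [ 497.7 -160.2] [ 75.5 387.7] 36.1 z [21.  32.6 37. ] [ 594.6 -292.9]
B 29 [ 498.  -159.6] [ 66.9 388.8] 37.6 z [29.8 33.3 37.4] [ 598.9 -290.6]
C 12 [416.8 -92.7] [ 65.1 173. ] 64.4 z [22.6 32.6 37.2] [ 456.5 -111.7]
C 29 [417.3 -91.7] [ 62.8 173. ] 64.4 z [29.7 33.2 37.5] [ 461.4 -112.7]
223 190 [580.6 126.4  12.2]
182 233 [479.5 219.9  12.6]
223 233 [478.9 124.3  17.6]
143 190 [574.2 303.9  49.4]
183 190 [574.8 213.7  45.1]
141 231 [480.8 305.8  46.9]
```

View pics/a.png

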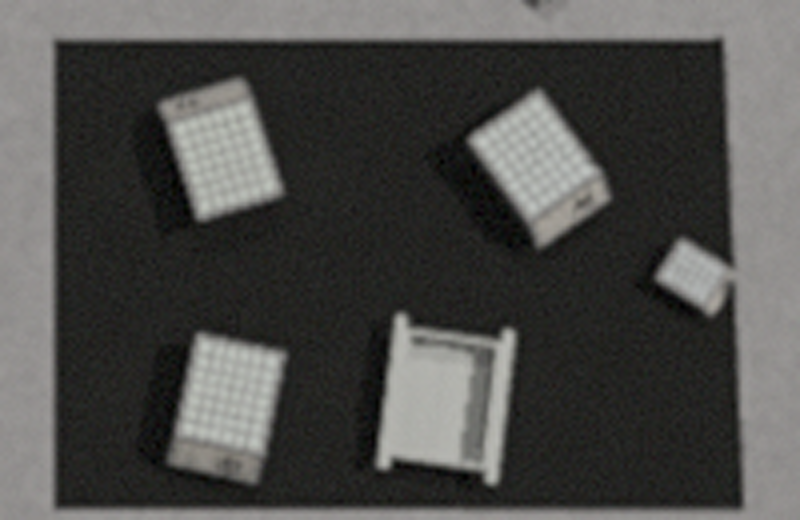

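View pics/b.png

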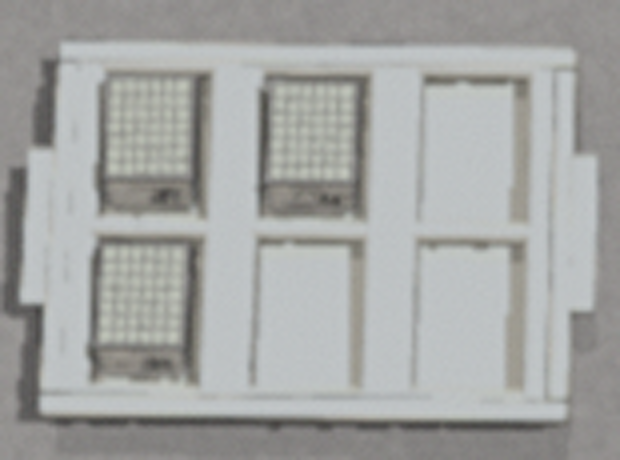

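The labels face this way: A (325,177) away from the robot, B (404,182) toward the robot and to its right, C (326,241) toward the robot. The chilled blocks' labels face the robot (-x), and the empty wells are back right, front middle and front right. Next I measure precisely using colour masks cast onto planes at the known heights.

```bash
cat >> h.py <<'E'
def ray(uv,z,n="top"):
    i=viewer.camera_info(n);K=np.array(i["K"]);uv=np.atleast_2d(uv).astype(float)
    c=np.c_[(uv[:,0]-K[0,2])/K[0,0],-(uv[:,1]-K[1,2])/K[1,1],-np.ones(len(uv))]@rot(i).T
    o=np.array(i["xyz"]);return o+c*((z-o[2])/c[:,2])[:,None]
def blob(p,u,v,lo,z,h=30,s=4,hi=256):
    g=cv2.cvtColor(p,cv2.COLOR_BGR2GRAY)[v-h:v+h,u-h:u+h]
    g=cv2.resize(g,None,fx=s,fy=s,interpolation=cv2.INTER_CUBIC); g=cv2.GaussianBlur(g,(0,0),3)
    m=((g>lo)&(g<hi)).astype(np.uint8)
    n,l,st,ce=cv2.connectedComponentsWithStats(m);k=l[h*s,h*s]
    c,_=cv2.findContours((l==k).astype(np.uint8),0,2);c=max(c,key=cv2.contourArea)[:,0]
    uv=(c+.5)/s-.5+[u-h,v-h]
    return cv2.minAreaRect(ray(uv,z)[:,:2].astype(np.float32)),g
E
python3 - <<'E'
from h import *
z=np.load("pics/top0.npz");p=z["p"]
for n,(u,v) in dict(A=(326,178),B=(403,180),C=(328,237)).items():
    for lo in(100,175,185,195):
        r,g=blob(p,u,v,lo,33);print(n,lo,np.round(r[0],1),np.round(r[1],1),round(r[2],1))
g=cv2.cvtColor(p,cv2.COLOR_BGR2GRAY)
print("chilled row prof",g[190,120:250].tolist());print("col223",g[165:265,225].tolist());print("col C",g[215:265,327].tolist())
E
```

```text
A 100 [ 607.6 -111.4] [72.6 51.9] 17.4
A 175 [ 606.3 -113.1] [139.1 140.9] 89.8
A 185 [ 606.3 -113.1] [139.1 140.9] 89.8
A 195 [ 606.3 -113.1] [139.1 140.9] 89.8
B 100 [ 596.5 -295. ] [75.4 54. ] 34.6
B 175 [ 601.3 -290.8] [138.9 143.4] 88.7
B 185 [ 601.3 -290.8] [138.9 143.4] 88.7
B 195 [ 601.3 -290.8] [138.9 143.4] 88.7
C 100 [ 458.1 -113.1] [52.2 75.6] 77.3
C 175 [ 469.5 -116.2] [137.3 136.5] 89.9
C 185 [ 469.5 -116.2] [137.3 136.5] 89.9
C 195 [ 469.5 -116.2] [137.3 136.5] 89.9
chilled row prof [193, 192, 191, 185, 189, 194, 193, 195, 192, 153, 102, 125, 163, 182, 181, 170, 173, 178, 168, 176, 182, 170, 171, 179, 176, 172, 178, 173, 165, 173, 182, 172, 145, 105, 85, 118, 149, 165, 186, 194, 192, 194, 193, 193, 193, 194, 193, 196, 190, 153, 95, 89, 134, 173, 183, 176, 165, 174, 179, 166, 173, 179, 166, 163, 176, 173, 170, 170, 165, 162, 174, 175, 159, 133, 100, 108, 145, 165, 186, 194, 194, 194, 193, 194, 193, 194, 194, 195, 191, 180, 166, 180, 192, 193, 192, 193, 193, 193, 193, 193, 194, 192, 193, 192, 191, 193, 195, 191, 193, 192, 193, 194, 191, 172, 156, 151, 150, 167, 185, 194, 194, 193, 190, 179, 185, 193, 195, 190, 153, 119]
col223 [148, 165, 188, 194, 194, 190, 189, 187, 167, 125, 118, 162, 190, 194, 192, 193, 192, 193, 192, 192, 194, 193, 193, 193, 193, 193, 192, 194, 193, 192, 192, 193, 195, 194, 192, 192, 193, 193, 191, 194, 193, 193, 192, 193, 192, 191, 193, 193, 189, 167, 127, 122, 159, 189, 194, 193, 192, 192, 193, 193, 191, 195, 193, 191, 193, 193, 193, 193, 192, 194, 193, 192, 192, 193, 194, 191, 192, 193, 193, 192, 193, 193, 193, 192, 193, 193, 193, 191, 191, 188, 184, 191, 194, 194, 172, 107, 75, 101, 127, 132]
col C [27, 35, 38, 33, 22, 38, 30, 30, 31, 65, 114, 156, 178, 186, 177, 174, 184, 184, 172, 174, 174, 162, 159, 169, 167, 164, 171, 175, 170, 170, 183, 177, 167, 182, 185, 172, 144, 122, 118, 105, 89, 91, 92, 87, 71, 32, 17, 34, 30, 27]
```

Emit:
servo_tool:
  targets:
    - {"slide":[0,0,-3],"turn":[0,0,-0.18],"fingers":8}
    - {"slide":[0,0,-3],"turn":[0,0,-0.36],"fingers":8}
    - {"slide":[0,0,-3],"turn":[0,0,-0.54],"fingers":8}
    - {"slide":[0,0,-3],"turn":[0,0,-0.7],"fingers":8}
    - {"slide":[0,0,-3],"turn":[0,0,-0.7],"fingers":8}
    - {"slide":[0,0,-3],"turn":[0,0,-0.7],"fingers":8}
    - {"slide":[0,0,-3],"turn":[0,0,-0.7],"fingers":8}
    - {"slide":[0,0,-3],"turn":[0,0,-0.7],"fingers":8}
    - {"slide":[0,0,-3],"turn":[0,0,-0.7],"fingers":8}
    - {"slide":[0,0,-3],"turn":[0,0,-0.7],"fingers":8}

```text
time_s: 1.35
eef_pos: [123.1, -484.6, 261.3]
eef_rot: [0.0, 0.89, 0.457, 0.0]
force: [0.4, 0.3, -0.2]
gripper_width: 79.9
grip_force: 0.0
```

```bash
python3 - <<'E'
from h import *
z=np.load("pics/top0.npz");p=z["p"]
s=sense();print("q6",s["q"].__getitem__(5),"q1",s["q"][0])
for n,(u,v) in dict(A=(326,178),B=(403,180),C=(328,237)).items():
    for lo in(65,140,150):
        r,g=blob(p,u,v,lo,33);print(n,lo,np.round(r[0],1),np.round(r[1],1),round(r[2],1))
for n,(u,v) in dict(c1=(143,187),c2=(183,188),c3=(140,227)).items():
    r,g=blob(p,u,v,150,46,h=20,hi=187);print(n,np.round(r[0],1),np.round(r[1],1),round(r[2],1))
g=cv2.GaussianBlur(cv2.cvtColor(p,cv2.COLOR_BGR2GRAY),(3,3),0).astype(float)
def cross(a,t,o):  # subpixel crossings of level t
    return [round(o+i+(a[i]-t)/(a[i]-a[i+1]),2) for i in range(len(a)-1) if (a[i]-t)*(a[i+1]-t)<0]
for n,u in (("w1",218),("w1",229),("w2",178),("w2",189)):
    a=g[160:265,u-2:u+3].mean(1)
    c=cross(a,178,160); print(n,u,c,[ (ray((u,v),34)[0,0].round(1),ray((u,v),16)[0,0].round(1)) for v in c])
for v in (185,200,226,240):
    a=g[v-2:v+3,160:262].mean(0)
    c=cross(a,178,160); print(v,c,[(ray((u,v),34)[0,1].round(1),ray((u,v),16)[0,1].round(1)) for u in c])
E
```

```text
q6 0.8710040528586697 q1 -1.3219767569682854
A 65 [ 607.8 -111.2] [76.9 55.9] 17.6
A 140 [ 607.  -111.7] [66.7 47.7] 17.2
A 150 [ 602.7 -113. ] [56.3 46.3] 17.4
B 65 [ 596.3 -294.8] [79.3 58.3] 34.5
B 140 [ 597.2 -295.6] [70.8 47.8] 34.4
B 150 [ 602.7 -291.9] [56.2 46.5] 34.6
C 65 [ 458.  -113.1] [55.7 79.5] 77.1
C 140 [ 464.7 -114.6] [47.8 57.7] 77.3
C 150 [ 464.9 -114.6] [46.4 56. ] 77.3
c1 [584.2 308.2] [56.4 46. ] 0.2
c2 [580.6 214.8] [46. 56.] 89.5
c3 [487.2 308.5] [46.1 55.1] 88.3
w1 218 [np.float64(166.49), np.float64(172.04), np.float64(176.55), np.float64(213.2), np.float64(216.78), np.float64(258.36)] [(np.float64(632.0), np.float64(636.1)), (np.float64(618.9), np.float64(622.8)), (np.float64(608.3), np.float64(612.0)), (np.float64(522.8), np.float64(525.3)), (np.float64(514.5), np.float64(516.9)), (np.float64(419.6), np.float64(420.6))]
w1 229 [np.float64(166.75), np.float64(172.19), np.float64(176.73), np.float64(213.46), np.float64(216.97), np.float64(258.39)] [(np.float64(631.3), np.float64(635.4)), (np.float64(618.5), np.float64(622.3)), (np.float64(607.8), np.float64(
[... 2497 characters left out ...]
4(104.7)), (np.float64(91.6), np.float64(93.3)), (np.float64(79.6), np.float64(81.2)), (np.float64(78.3), np.float64(79.8)), (np.float64(55.0), np.float64(56.2))]
240 [np.float64(166.76), np.float64(169.38), np.float64(191.61), np.float64(195.9), np.float64(207.6), np.float64(208.9), np.float64(230.64), np.float64(236.3), np.float64(246.25)] [(np.float64(250.0), np.float64(254.0)), (np.float64(244.0), np.float64(247.9)), (np.float64(193.4), np.float64(196.6)), (np.float64(183.7), np.float64(186.7)), (np.float64(157.1), np.float64(159.7)), (np.float64(154.1), np.float64(156.7)), (np.float64(104.7), np.float64(106.6)), (np.float64(91.8), np.float64(93.5)), (np.float64(69.2), np.float64(70.6))]
```

```bash
cat > mv.py <<'E'
# mv.py x y z yawdeg : slide/turn from the last commanded pose (kept in cmd.json), tool down
import json,sys,math,os
c=json.load(open("cmd.json")) if os.path.exists("cmd.json") else [123.119,-484.604,261.306,.2488+.7]
for a in sys.argv[1:]:
    x,y,z,w=map(float,a.split(",")); t=c[3]; dx,dy=x-c[0],y-c[1]
    s=[round(v/10,2) for v in(dx*math.cos(t)+dy*math.sin(t),dx*math.sin(t)-dy*math.cos(t),c[2]-z)]
    dw=round(math.radians(w)-t,3)
    print(a,"slide",s,"turn z",round(-dw,3))
    sx,sy=s[0]*10,s[1]*10
    c=[c[0]+sx*math.cos(t)+sy*math.sin(t),c[1]+sx*math.sin(t)-sy*math.cos(t),c[2]-10*s[2],t+dw]
json.dump(c,open("cmd.json","w"))
E
python3 mv.py 458.2,-113.1,90,167.3 458.2,-113.1,16.5,167.3 458.2,-113.1,96.5,167.3 478.8,216.6,96.5,179.25 478.8,216.6,32.5,179.25 478.8,216.6,102.5,179.25
```

```text
458.2,-113.1,90,167.3 slide [49.72, 5.59, 17.13] turn z -1.971
458.2,-113.1,16.5,167.3 slide [0.0, -0.0, 7.35] turn z -0.0
458.2,-113.1,96.5,167.3 slide [0.0, -0.0, -8.0] turn z -0.0
478.8,216.6,96.5,179.25 slide [5.25, 32.61, 0.0] turn z -0.209
478.8,216.6,32.5,179.25 slide [-0.0, 0.0, 6.4] turn z 0.0
478.8,216.6,102.5,179.25 slide [-0.0, 0.0, -7.0] turn z 0.0
```

Emit:
servo_tool:
  targets:
    - {"slide":[49.72,5.59,17.13],"turn":[0,0,-1.8],"fingers":8}
    - {"slide":[49.72,5.59,17.13],"turn":[0,0,-1.8],"fingers":8}
    - {"slide":[49.72,5.59,17.13],"turn":[0,0,-1.8],"fingers":8}
    - {"slide":[49.72,5.59,17.13],"turn":[0,0,-1.8],"fingers":8}
    - {"slide":[49.72,5.59,17.13],"turn":[0,0,-1.8],"fingers":8}
    - {"slide":[49.72,5.59,17.13],"turn":[0,0,-1.8],"fingers":8}
    - {"slide":[49.72,5.59,17.13],"turn":[0,0,-1.8],"fingers":8}
    - {"slide":[49.72,5.59,17.13],"turn":[0,0,-1.8],"fingers":8}
    - {"slide":[49.72,5.59,17.13],"turn":[0,0,-1.8],"fingers":8}
    - {"slide":[49.72,5.59,17.13],"turn":[0,0,-1.8],"fingers":8}

```text
time_s: 2.6
eef_pos: [459.2, -111.1, 89.0]
eef_rot: [-0.001, 0.191, 0.982, 0.0]
force: [-0.4, 0.2, 0.0]
gripper_width: 80.2
grip_force: 0.0
```

Emit:
servo_tool:
  targets:
    - {"slide":[0,0,0],"turn":[0,0,-0.171],"fingers":8}
    - {"slide":[0,0,0],"turn":[0,0,-0.171],"fingers":8}
    - {"slide":[0,0,3],"turn":[0,0,-0.171],"fingers":8}
    - {"slide":[0,0,3],"turn":[0,0,-0.171],"fingers":8}
    - {"slide":[0,0,3],"turn":[0,0,-0.171],"fingers":8}
    - {"slide":[0,0,3],"turn":[0,0,-0.171],"fingers":8}
    - {"slide":[0,0,3],"turn":[0,0,-0.171],"fingers":8}
    - {"slide":[0,0,3],"turn":[0,0,-0.171],"fingers":8}
    - {"slide":[0,0,3],"turn":[0,0,-0.171],"fingers":8}
    - {"slide":[0,0,3],"turn":[0,0,-0.171],"fingers":8}

```text
time_s: 3.85
eef_pos: [458.3, -113.1, 60.1]
eef_rot: [0.0, 0.111, 0.994, -0.0]
force: [0.4, 0.9, -0.3]
gripper_width: 80.0
grip_force: 0.0
```

```bash
python3 - <<'E'
from h import *
i=viewer.camera_info("wrist");s=sense()
p,d=viewer.camera("wrist");cv2.imwrite("pics/w1.png",p);np.savez("pics/w1.npz",p=p,d=d)
print(s["eef_pos"],s["eef_rot"],i["xyz"],i["rotation"],i["K"])
P=pts("wrist",d,i);print(P[200:220,270:290].reshape(-1,3).mean(0))
E
```

```text
[ 458.28088608 -113.09539023   60.0522154 ] [ 4.68130799e-05  1.10673210e-01  9.93856850e-01 -1.02765931e-05] [386.87367983 -97.17903171 202.56246022] [ 0.7727781  -0.11353784 -0.09104168  0.61776579] [[317.91213651   0.         277.2977374 ]
 [  0.         317.91213651 210.24079913]
 [  0.           0.           1.        ]]
[ 436.69151535 -107.08462544   32.25720483]
```

View pics/w1.png

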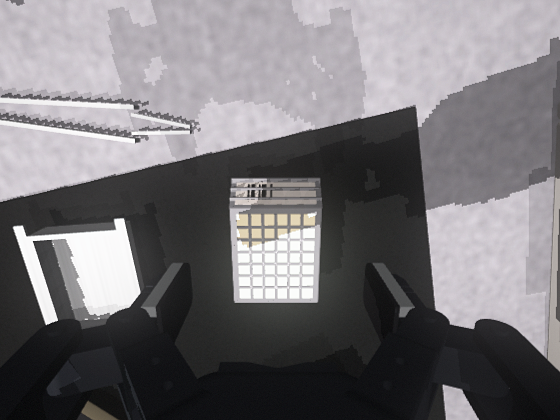

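The wrist view shows the block centred and square between the fingers, with its label end at the top (row ~190) and the grid over rows 210–302. I'll check its position from these edges.

```bash
python3 - <<'E'
from h import *
i=viewer.camera_info("wrist")
def rw(u,v,z):
    K=np.array(i["K"]);c=rot(i)@np.array([(u-K[0,2])/K[0,0],-(v-K[1,2])/K[1,1],-1.]);o=np.array(i["xyz"]);return (o+c*(z-o[2])/c[2]).round(1)
for u,v in((231,209),(320,209),(235,302),(319,302)):print(rw(u,v,33))
E
```

```text
[ 430.2 -133.3   33. ]
[441.1 -85.   33. ]
[ 487.9 -146.3   33. ]
[499.2 -96.4  33. ]
```

Emit:
servo_tool:
  newtons: 40
  targets:
    - {"slide":[0,0,2],"turn":[0,0,0],"fingers":8}
    - {"slide":[0,0,4.35],"turn":[0,0,0],"fingers":8}
    - {"slide":[0,0,4.35],"turn":[0,0,0],"fingers":8}
    - {"slide":[0,0,4.35],"turn":[0,0,0],"fingers":8}
    - {"slide":[0,0,4.35],"turn":[0,0,0],"fingers":4.5}
    - {"slide":[0,0,4.35],"turn":[0,0,0],"fingers":4.5}
    - {"slide":[0,0,4.35],"turn":[0,0,0],"fingers":4.5}
    - {"slide":[0,0,4.35],"turn":[0,0,0],"fingers":4.5}
    - {"slide":[0,0,4.35],"turn":[0,0,0],"fingers":4.5}
    - {"slide":[0,0,4.35],"turn":[0,0,0],"fingers":4.5}

```text
time_s: 5.15
eef_pos: [459.2, -113.4, 17.6]
eef_rot: [0.001, 0.111, 0.994, -0.0]
force: [-1.3, -0.8, 6.9]
gripper_width: 50.7
grip_force: 42.5
```

Emit:
servo_tool:
  targets:
    - {"slide":[0,0,-1],"turn":[0,0,0],"fingers":4.5}
    - {"slide":[0,0,-2],"turn":[0,0,0],"fingers":4.5}
    - {"slide":[0,0,-4],"turn":[0,0,0],"fingers":4.5}
    - {"slide":[0,0,-6],"turn":[0,0,0],"fingers":4.5}
    - {"slide":[0,0,-8],"turn":[0,0,0],"fingers":4.5}
    - {"slide":[0,0,-8],"turn":[0,0,0],"fingers":4.5}
    - {"slide":[0,0,-8],"turn":[0,0,0],"fingers":4.5}
    - {"slide":[0,0,-8],"turn":[0,0,0],"fingers":4.5}
    - {"slide":[0,0,-8],"turn":[0,0,0],"fingers":4.5}
    - {"slide":[0,0,-8],"turn":[0,0,0],"fingers":4.5}

```text
time_s: 6.4
eef_pos: [458.0, -113.0, 96.1]
eef_rot: [-0.0, 0.111, 0.994, 0.0]
force: [0.3, -1.0, -1.6]
gripper_width: 51.2
grip_force: 42.0
```

```bash
python3 - <<'E'
from h import *
p,d=viewer.camera("wrist");q,_=viewer.camera("scene")
a=p[100:400,120:480];b=cv2.resize(q[130:280,150:310],(320,300))
cv2.imwrite("pics/g1.png",np.hstack([a,b]))
E
```

```text
(no output)
```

View pics/g1.png

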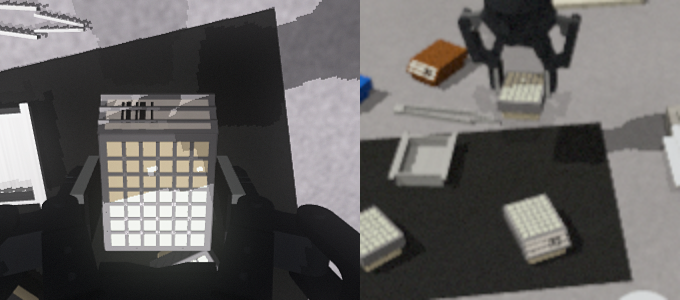

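The block is held level, wax down. Now I carry it to the front middle pocket.

Emit:
servo_tool:
  targets:
    - {"slide":[0.7,4,0],"turn":[0,0,-0.03],"fingers":4.5}
    - {"slide":[1.5,9,0],"turn":[0,0,-0.06],"fingers":4.5}
    - {"slide":[2.4,15,0],"turn":[0,0,-0.1],"fingers":4.5}
    - {"slide":[3.4,21,0],"turn":[0,0,-0.14],"fingers":4.5}
    - {"slide":[4.3,27,0],"turn":[0,0,-0.18],"fingers":4.5}
    - {"slide":[5,31,0],"turn":[0,0,-0.209],"fingers":4.5}
    - {"slide":[5.25,32.61,0],"turn":[0,0,-0.209],"fingers":4.5}
    - {"slide":[5.25,32.61,0],"turn":[0,0,-0.209],"fingers":4.5}
    - {"slide":[5.25,32.61,0],"turn":[0,0,-0.209],"fingers":4.5}
    - {"slide":[5.25,32.61,0],"turn":[0,0,-0.209],"fingers":4.5}

```text
time_s: 7.75
eef_pos: [478.8, 215.0, 96.5]
eef_rot: [-0.0, 0.008, 1.0, -0.0]
force: [0.2, -0.2, -0.1]
gripper_width: 50.8
grip_force: 42.1
```

Emit:
servo_tool:
  targets:
    - {"slide":[0,0,1],"turn":[0,0,0],"fingers":4.5}
    - {"slide":[0,0,2],"turn":[0,0,0],"fingers":4.5}
    - {"slide":[0,0,2.8],"turn":[0,0,0],"fingers":4.5}
    - {"slide":[0,0,3],"turn":[0,0,0],"fingers":4.5}
    - {"slide":[0,0,3],"turn":[0,0,0],"fingers":4.5}
    - {"slide":[0,0,3],"turn":[0,0,0],"fingers":4.5}
    - {"slide":[0,0,3],"turn":[0,0,0],"fingers":4.5}
    - {"slide":[0,0,3],"turn":[0,0,0],"fingers":4.5}
    - {"slide":[0,0,3],"turn":[0,0,0],"fingers":4.5}
    - {"slide":[0,0,3],"turn":[0,0,0],"fingers":4.5}

```text
time_s: 9.0
eef_pos: [478.8, 216.6, 66.6]
eef_rot: [0.0, 0.006, 1.0, 0.0]
force: [-0.2, 0.7, -1.0]
gripper_width: 51.2
grip_force: 42.1
```

```bash
python3 - <<'E'
from h import *
p,d=viewer.camera("wrist");q,_=viewer.camera("scene")
a=p[60:400,100:500];b=cv2.resize(q[130:270,270:450],(400,340))
cv2.imwrite("pics/g2.png",np.hstack([a,b]))
E
```

```text
(no output)
```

View pics/g2.png

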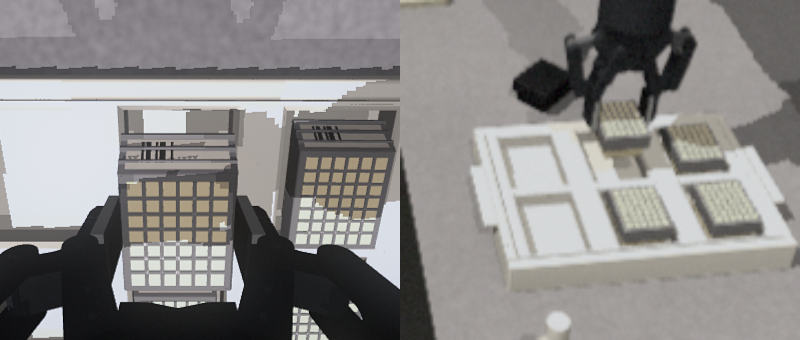

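The block hangs over the front middle pocket, square to it, with the label toward the tray front. I lower it slowly and watch the force.

Emit:
servo_tool:
  targets:
    - {"slide":[0,0,0.8],"turn":[0,0,0],"fingers":4.5}
    - {"slide":[0,0,1.5],"turn":[0,0,0],"fingers":4.5}
    - {"slide":[0,0,2.1],"turn":[0,0,0],"fingers":4.5}
    - {"slide":[0,0,2.6],"turn":[0,0,0],"fingers":4.5}
    - {"slide":[0,0,3.0],"turn":[0,0,0],"fingers":4.5}
    - {"slide":[0,0,3.3],"turn":[0,0,0],"fingers":4.5}
    - {"slide":[0,0,3.4],"turn":[0,0,0],"fingers":4.5}
    - {"slide":[0,0,3.4],"turn":[0,0,0],"fingers":4.5}
    - {"slide":[0,0,3.4],"turn":[0,0,0],"fingers":4.5}
    - {"slide":[0,0,3.4],"turn":[0,0,0],"fingers":4.5}

```text
time_s: 10.35
eef_pos: [478.9, 216.6, 32.7]
eef_rot: [0.0, 0.006, 1.0, 0.0]
force: [-0.3, 0.9, -0.7]
gripper_width: 51.1
grip_force: 42.2
```

Emit:
servo_tool:
  targets:
    - {"slide":[0,0,0],"turn":[0,0,0],"fingers":5.6}
    - {"slide":[0,0,0],"turn":[0,0,0],"fingers":6.0}
    - {"slide":[0,0,0],"turn":[0,0,0],"fingers":6.6}
    - {"slide":[0,0,0],"turn":[0,0,0],"fingers":6.8}
    - {"slide":[0,0,-1],"turn":[0,0,0],"fingers":6.8}
    - {"slide":[0,0,-2.5],"turn":[0,0,0],"fingers":6.8}
    - {"slide":[0,0,-5],"turn":[0,0,0],"fingers":6.8}
    - {"slide":[0,0,-7],"turn":[0,0,0],"fingers":6.8}
    - {"slide":[0,0,-7],"turn":[0,0,0],"fingers":6.8}
    - {"slide":[0,0,-7],"turn":[0,0,0],"fingers":6.8}

```text
time_s: 11.6
eef_pos: [478.6, 216.5, 102.5]
eef_rot: [0.0, 0.006, 1.0, 0.0]
force: [-0.4, -0.9, -0.2]
gripper_width: 68.1
grip_force: 0.0
```

```bash
python3 mv.py 597,-295.4,102.5,214.6 597,-295.4,16.5,214.6 597,-295.4,102.5,214.6 573.6,123.2,102.5,179.25 573.6,123.2,32.5,179.25 573.6,123.2,102.5,179.25
python3 - <<'E'
from h import *
i=viewer.camera_info("wrist");p,d=viewer.camera("wrist");P=pts("wrist",d,i)
q=P.reshape(-1,3);q=q[(abs(q[:,0]-480)<45)&(abs(q[:,1]-216)<32)]
t=q[(q[:,2]>42)&(q[:,2]<50)];print(len(t),t.min(0).round(1),t.max(0).round(1),np.median(t,0).round(1))
for x in(465,480,495,510): 
    r=t[abs(t[:,0]-x)<4];print(x,np.median(r[:,2]).round(1) if len(r) else 0)
E
```

```text
597,-295.4,102.5,214.6 slide [-12.48, -51.04, 0.0] turn z -0.617
597,-295.4,16.5,214.6 slide [0.0, 0.0, 8.6] turn z 0.0
597,-295.4,102.5,214.6 slide [0.0, 0.0, -8.6] turn z 0.0
573.6,123.2,102.5,179.25 slide [-21.85, 35.78, 0.0] turn z 0.617
573.6,123.2,32.5,179.25 slide [-0.0, 0.0, 7.0] turn z 0.0
573.6,123.2,102.5,179.25 slide [-0.0, 0.0, -7.0] turn z 0.0
7050 [448.8 190.3  42. ] [514.9 242.8  48.5] [479.5 216.5  46.2]
465 46.3
480 46.3
495 46.3
510 46.1
```

Block C is seated: its top is level at z = 46 and centred in the well. Next is block B.

Emit:
servo_tool:
  targets:
    - {"slide":[-12.48,-51.04,0],"turn":[0,0,-0.617],"fingers":8}
    - {"slide":[-12.48,-51.04,0],"turn":[0,0,-0.617],"fingers":8}
    - {"slide":[-12.48,-51.04,0],"turn":[0,0,-0.617],"fingers":8}
    - {"slide":[-12.48,-51.04,0],"turn":[0,0,-0.617],"fingers":8}
    - {"slide":[-12.48,-51.04,0],"turn":[0,0,-0.617],"fingers":8}
    - {"slide":[-12.48,-51.04,0],"turn":[0,0,-0.617],"fingers":8}
    - {"slide":[-12.48,-51.04,0],"turn":[0,0,-0.617],"fingers":8}
    - {"slide":[-12.48,-51.04,0],"turn":[0,0,-0.617],"fingers":8}
    - {"slide":[-12.48,-51.04,0],"turn":[0,0,-0.617],"fingers":8}
    - {"slide":[-12.48,-51.04,0],"turn":[0,0,-0.617],"fingers":8}

```text
time_s: 12.9
eef_pos: [596.2, -299.0, 100.3]
eef_rot: [-0.001, -0.295, 0.955, 0.0]
force: [-0.8, 0.5, 0.2]
gripper_width: 80.2
grip_force: 0.0
```

Emit:
servo_tool:
  targets:
    - {"slide":[0,0,0],"turn":[0,0,0],"fingers":8}
    - {"slide":[0,0,0],"turn":[0,0,0],"fingers":8}
    - {"slide":[0,0,1.5],"turn":[0,0,0],"fingers":8}
    - {"slide":[0,0,3],"turn":[0,0,0],"fingers":8}
    - {"slide":[0,0,4],"turn":[0,0,0],"fingers":8}
    - {"slide":[0,0,4],"turn":[0,0,0],"fingers":8}
    - {"slide":[0,0,4],"turn":[0,0,0],"fingers":8}
    - {"slide":[0,0,4],"turn":[0,0,0],"fingers":8}
    - {"slide":[0,0,4],"turn":[0,0,0],"fingers":8}
    - {"slide":[0,0,4],"turn":[0,0,0],"fingers":8}

```text
time_s: 14.15
eef_pos: [597.2, -295.5, 62.9]
eef_rot: [0.0, -0.297, 0.955, -0.0]
force: [-0.1, -0.0, -1.1]
gripper_width: 79.9
grip_force: 0.0
```

```bash
cat >> h.py <<'E'
def topface(cx,cy,yaw,z):
    "extent of flat top in block axes about (cx,cy), from wrist depth"
    i=viewer.camera_info("wrist");p,d=viewer.camera("wrist");q=pts("wrist",d,i).reshape(-1,3)
    a=np.radians(yaw);c,s=np.cos(a),np.sin(a);v=q-[cx,cy,0]
    l=np.c_[v[:,0]*c+v[:,1]*s,-v[:,0]*s+v[:,1]*c,q[:,2]]
    t=l[(abs(l[:,0])<45)&(abs(l[:,1])<33)&(abs(l[:,2]-z)<2.5)]
    e=[np.median([np.percentile(t[abs(t[:,1]-k)<3,0],o) for k in(-15,-8,0,8,15)]) for o in(1,99)]
    f=[np.median([np.percentile(t[abs(t[:,0]-k)<3,1],o) for k in(-5,0,5)]) for o in(1,99)]
    print("x",np.round(e,1),"(want -24,37.5) y",np.round(f,1),"z",np.median(t[:,2]).round(1));return p
E
python3 -c "
from h import *
cv2.imwrite('pics/w2.png',topface(597,-295.4,34.6,33))"
```

```text
x [-26.9  34.8] (want -24,37.5) y [-26.2  24.3] z 33.2
```

Emit:
servo_tool:
  newtons: 40
  targets:
    - {"slide":[0,0,2],"turn":[0,0,0],"fingers":8}
    - {"slide":[0,0,4],"turn":[0,0,0],"fingers":8}
    - {"slide":[0,0,4.6],"turn":[0,0,0],"fingers":8}
    - {"slide":[0,0,4.6],"turn":[0,0,0],"fingers":8}
    - {"slide":[0,0,4.6],"turn":[0,0,0],"fingers":4.5}
    - {"slide":[0,0,4.6],"turn":[0,0,0],"fingers":4.5}
    - {"slide":[0,0,4.6],"turn":[0,0,0],"fingers":4.5}
    - {"slide":[0,0,4.6],"turn":[0,0,0],"fingers":4.5}
    - {"slide":[0,0,4.6],"turn":[0,0,0],"fingers":4.5}
    - {"slide":[0,0,4.6],"turn":[0,0,0],"fingers":4.5}

```text
time_s: 15.45
eef_pos: [598.0, -295.8, 17.9]
eef_rot: [0.001, -0.298, 0.955, -0.001]
force: [-0.3, -0.3, 6.2]
gripper_width: 50.6
grip_force: 44.0
```

Emit:
servo_tool:
  targets:
    - {"slide":[0,0,-1],"turn":[0,0,0],"fingers":4.5}
    - {"slide":[0,0,-2],"turn":[0,0,0],"fingers":4.5}
    - {"slide":[0,0,-4],"turn":[0,0,0],"fingers":4.5}
    - {"slide":[0,0,-6],"turn":[0,0,0],"fingers":4.5}
    - {"slide":[0,0,-8],"turn":[0,0,0],"fingers":4.5}
    - {"slide":[0,0,-8.6],"turn":[0,0,0],"fingers":4.5}
    - {"slide":[0,0,-8.6],"turn":[0,0,0],"fingers":4.5}
    - {"slide":[0,0,-8.6],"turn":[0,0,0],"fingers":4.5}
    - {"slide":[0,0,-8.6],"turn":[0,0,0],"fingers":4.5}
    - {"slide":[0,0,-8.6],"turn":[0,0,0],"fingers":4.5}

```text
time_s: 16.7
eef_pos: [596.7, -295.2, 101.8]
eef_rot: [-0.0, -0.298, 0.955, 0.0]
force: [0.1, 0.0, -1.1]
gripper_width: 50.9
grip_force: 43.3
```

```bash
python3 -c "
from h import *
topface(597,-295.4,34.6,119)"
```

```text
x [-25.3  33.8] (want -24,37.5) y [-25.4  25.5] z 117.3
```

Emit:
servo_tool:
  targets:
    - {"slide":[-2,3.5,0],"turn":[0,0,0.06],"fingers":4.5}
    - {"slide":[-5,8,0],"turn":[0,0,0.14],"fingers":4.5}
    - {"slide":[-8,13,0],"turn":[0,0,0.22],"fingers":4.5}
    - {"slide":[-11,18,0],"turn":[0,0,0.31],"fingers":4.5}
    - {"slide":[-14,23,0],"turn":[0,0,0.4],"fingers":4.5}
    - {"slide":[-17,28,0],"turn":[0,0,0.48],"fingers":4.5}
    - {"slide":[-19.5,32,0],"turn":[0,0,0.56],"fingers":4.5}
    - {"slide":[-21.85,35.78,0],"turn":[0,0,0.617],"fingers":4.5}
    - {"slide":[-21.85,35.78,0],"turn":[0,0,0.617],"fingers":4.5}
    - {"slide":[-21.85,35.78,0],"turn":[0,0,0.617],"fingers":4.5}

```text
time_s: 18.0
eef_pos: [573.5, 123.1, 102.4]
eef_rot: [-0.0, 0.006, 1.0, -0.0]
force: [-0.3, -0.2, -1.8]
gripper_width: 51.0
grip_force: 43.3
```

Emit:
servo_tool:
  targets:
    - {"slide":[-0.15,0,0],"turn":[0,0,0],"fingers":4.5}
    - {"slide":[-0.15,0,0],"turn":[0,0,0],"fingers":4.5}
    - {"slide":[-0.15,0,1],"turn":[0,0,0],"fingers":4.5}
    - {"slide":[-0.15,0,2],"turn":[0,0,0],"fingers":4.5}
    - {"slide":[-0.15,0,3],"turn":[0,0,0],"fingers":4.5}
    - {"slide":[-0.15,0,3.5],"turn":[0,0,0],"fingers":4.5}
    - {"slide":[-0.15,0,3.5],"turn":[0,0,0],"fingers":4.5}
    - {"slide":[-0.15,0,3.5],"turn":[0,0,0],"fingers":4.5}
    - {"slide":[-0.15,0,3.5],"turn":[0,0,0],"fingers":4.5}
    - {"slide":[-0.15,0,3.5],"turn":[0,0,0],"fingers":4.5}

```text
time_s: 19.25
eef_pos: [575.3, 123.3, 67.9]
eef_rot: [0.0, 0.006, 1.0, 0.0]
force: [-0.1, -0.6, -1.7]
gripper_width: 51.0
grip_force: 43.3
```

```bash
python3 -c "
from h import *
p=topface(573.6,123.2,-.75,82.5)
q,_=viewer.camera('scene')
cv2.imwrite('pics/g3.png',np.hstack([p[60:400,100:500],cv2.resize(q[130:270,270:450],(400,340))]))"
```

```text
x [-26.1  36.4] (want -24,37.5) y [-25.4  25.2] z 83.2
```

View pics/g3.png

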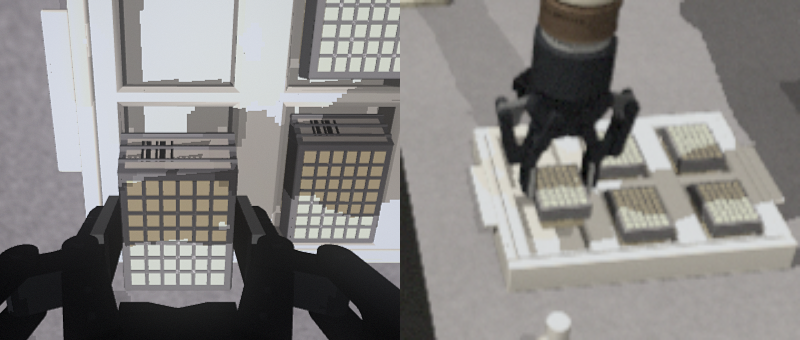

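Block B is above the back right pocket, aligned with it and label to the front. I lower it and release.

Emit:
servo_tool:
  targets:
    - {"slide":[0,0,0.8],"turn":[0,0,0],"fingers":4.5}
    - {"slide":[0,0,1.5],"turn":[0,0,0],"fingers":4.5}
    - {"slide":[0,0,2.1],"turn":[0,0,0],"fingers":4.5}
    - {"slide":[0,0,2.6],"turn":[0,0,0],"fingers":4.5}
    - {"slide":[0,0,3.0],"turn":[0,0,0],"fingers":4.5}
    - {"slide":[0,0,3.3],"turn":[0,0,0],"fingers":4.5}
    - {"slide":[0,0,3.5],"turn":[0,0,0],"fingers":4.5}
    - {"slide":[0,0,3.5],"turn":[0,0,0],"fingers":4.5}
    - {"slide":[0,0,3.5],"turn":[0,0,0],"fingers":4.5}
    - {"slide":[0,0,3.5],"turn":[0,0,0],"fingers":4.5}

```text
time_s: 20.6
eef_pos: [575.2, 123.2, 32.7]
eef_rot: [0.0, 0.006, 1.0, 0.0]
force: [-0.3, -0.1, -0.9]
gripper_width: 51.1
grip_force: 43.3
```

Emit:
servo_tool:
  targets:
    - {"slide":[0,0,0],"turn":[0,0,0],"fingers":5.6}
    - {"slide":[0,0,0],"turn":[0,0,0],"fingers":6.0}
    - {"slide":[0,0,0],"turn":[0,0,0],"fingers":6.6}
    - {"slide":[0,0,0],"turn":[0,0,0],"fingers":6.8}
    - {"slide":[0,0,-1],"turn":[0,0,0],"fingers":6.8}
    - {"slide":[0,0,-2.5],"turn":[0,0,0],"fingers":6.8}
    - {"slide":[0,0,-5],"turn":[0,0,0],"fingers":6.8}
    - {"slide":[0.15,0,-7],"turn":[0,0,0],"fingers":6.8}
    - {"slide":[0.15,0,-7],"turn":[0,0,0],"fingers":6.8}
    - {"slide":[0.15,0,-7],"turn":[0,0,0],"fingers":6.8}

```text
time_s: 21.85
eef_pos: [573.4, 123.2, 102.5]
eef_rot: [-0.0, 0.006, 1.0, 0.0]
force: [0.4, -0.8, -0.9]
gripper_width: 68.0
grip_force: 0.0
```

```bash
python3 -c "
from h import *
topface(573.6,123.2,-.75,46)"; python3 mv.py 608,-111.2,102.5,82 608,-111.2,62.5,17.4
```

```text
x [-25.4  36.4] (want -24,37.5) y [-25.1  25.5] z 46.2
608,-111.2,102.5,82 slide [-3.74, -23.39, 0.0] turn z 1.698
608,-111.2,62.5,17.4 slide [-0.0, 0.0, 4.0] turn z 1.127
```

Block B is seated at z = 46 and flat. Block A is next.

Emit:
servo_tool:
  targets:
    - {"slide":[-3.74,-23.39,0],"turn":[0,0,1.698],"fingers":8}
    - {"slide":[-3.74,-23.39,0],"turn":[0,0,1.698],"fingers":8}
    - {"slide":[-3.74,-23.39,0],"turn":[0,0,1.698],"fingers":8}
    - {"slide":[-3.74,-23.39,0],"turn":[0,0,1.698],"fingers":8}
    - {"slide":[-3.74,-23.39,0],"turn":[0,0,1.698],"fingers":8}
    - {"slide":[-3.74,-23.39,0],"turn":[0,0,1.698],"fingers":8}
    - {"slide":[-3.74,-23.39,0],"turn":[0,0,1.698],"fingers":8}
    - {"slide":[-3.74,-23.39,0],"turn":[0,0,1.698],"fingers":8}
    - {"slide":[-3.74,-23.39,0],"turn":[0,0,1.698],"fingers":8}
    - {"slide":[-3.74,-23.39,0],"turn":[0,0,1.698],"fingers":8}

```text
time_s: 23.15
eef_pos: [607.2, -111.1, 101.3]
eef_rot: [-0.001, 0.754, 0.657, -0.001]
force: [-0.2, 0.4, -0.5]
gripper_width: 80.0
grip_force: 0.0
```

Emit:
servo_tool:
  targets:
    - {"slide":[0,0,0],"turn":[0,0,1.127],"fingers":8}
    - {"slide":[0,0,0],"turn":[0,0,1.127],"fingers":8}
    - {"slide":[0,0,0],"turn":[0,0,1.127],"fingers":8}
    - {"slide":[0,0,0],"turn":[0,0,1.127],"fingers":8}
    - {"slide":[0,0,0],"turn":[0,0,1.127],"fingers":8}
    - {"slide":[0,0,0],"turn":[0,0,1.127],"fingers":8}
    - {"slide":[0,0,2],"turn":[0,0,1.127],"fingers":8}
    - {"slide":[0,0,4],"turn":[0,0,1.127],"fingers":8}
    - {"slide":[0,0,4],"turn":[0,0,1.127],"fingers":8}
    - {"slide":[0,0,4],"turn":[0,0,1.127],"fingers":8}

```text
time_s: 24.4
eef_pos: [608.2, -111.2, 62.8]
eef_rot: [0.0, 0.988, 0.152, 0.0]
force: [-0.0, -0.6, 0.4]
gripper_width: 80.3
grip_force: 0.0
```

```bash
python3 -c "
from h import *
cv2.imwrite('pics/w3.png',topface(608,-111.2,-162.6,33)); print(sense()['q'][5])"; python3 mv.py 608,-111.2,16.5,17.4
```

```text
x [-25.7  36.4] (want -24,37.5) y [-24.1  26.5] z 33.3
2.6560682275983916
608,-111.2,16.5,17.4 slide [0.0, 0.0, 4.6] turn z 0.0
```

View pics/w3.png

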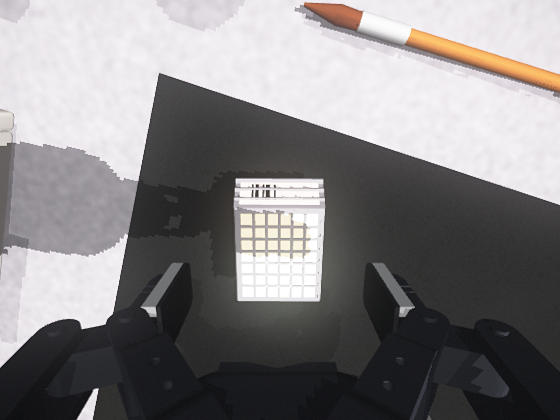

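Block A is centred between the fingers, label at the top (rows ~180–205). I grip and lift it.

Emit:
servo_tool:
  newtons: 40
  targets:
    - {"slide":[0,0,2],"turn":[0,0,0],"fingers":8}
    - {"slide":[0,0,4],"turn":[0,0,0],"fingers":8}
    - {"slide":[0,0,4.6],"turn":[0,0,0],"fingers":8}
    - {"slide":[0,0,4.6],"turn":[0,0,0],"fingers":8}
    - {"slide":[0,0,4.6],"turn":[0,0,0],"fingers":4.5}
    - {"slide":[0,0,4.6],"turn":[0,0,0],"fingers":4.5}
    - {"slide":[0,0,4.6],"turn":[0,0,0],"fingers":4.5}
    - {"slide":[0,0,4.6],"turn":[0,0,0],"fingers":4.5}
    - {"slide":[0,0,4.6],"turn":[0,0,0],"fingers":4.5}
    - {"slide":[0,0,4.6],"turn":[0,0,0],"fingers":4.5}

```text
time_s: 25.7
eef_pos: [609.1, -111.3, 17.9]
eef_rot: [0.0, 0.988, 0.151, 0.001]
force: [0.7, 0.1, 6.3]
gripper_width: 50.7
grip_force: 43.6
```

Emit:
servo_tool:
  targets:
    - {"slide":[0,0,-1],"turn":[0,0,0],"fingers":4.5}
    - {"slide":[0,0,-2],"turn":[0,0,0],"fingers":4.5}
    - {"slide":[0,0,-4],"turn":[0,0,0],"fingers":4.5}
    - {"slide":[0,0,-6],"turn":[0,0,0],"fingers":4.5}
    - {"slide":[0,0,-8],"turn":[0,0,0],"fingers":4.5}
    - {"slide":[0,0,-8.6],"turn":[0,0,0],"fingers":4.5}
    - {"slide":[0,0,-8.6],"turn":[0,0,0],"fingers":4.5}
    - {"slide":[0,0,-8.6],"turn":[0,0,0],"fingers":4.5}
    - {"slide":[0,0,-8.6],"turn":[0,0,0],"fingers":4.5}
    - {"slide":[0,0,-8.6],"turn":[0,0,0],"fingers":4.5}

```text
time_s: 26.95
eef_pos: [607.6, -111.1, 101.9]
eef_rot: [-0.0, 0.988, 0.151, -0.001]
force: [-1.4, -1.0, -1.4]
gripper_width: 51.0
grip_force: 43.0
```

```bash
python3 -c "
from h import *
topface(608,-111.2,-162.6,117.5)"; python3 mv.py 608,-111.2,102.5,17.4 478.4,124.5,102.5,90 478.4,124.5,67.5,179.25
```

```text
x [-24.5  37.5] (want -24,37.5) y [-25.2  25.6] z 117.2
608,-111.2,102.5,17.4 slide [0.0, 0.0, -8.6] turn z 0.0
478.4,124.5,102.5,90 slide [-5.31, -26.36, 0.0] turn z -1.267
478.4,124.5,67.5,179.25 slide [0.0, -0.01, 3.5] turn z -1.558
```

Emit:
servo_tool:
  targets:
    - {"slide":[-0.5,-2.5,0],"turn":[0,0,-0.1],"fingers":4.5}
    - {"slide":[-1,-5,0],"turn":[0,0,-0.25],"fingers":4.5}
    - {"slide":[-1.7,-8.5,0],"turn":[0,0,-0.41],"fingers":4.5}
    - {"slide":[-2.4,-12,0],"turn":[0,0,-0.57],"fingers":4.5}
    - {"slide":[-3.1,-15.5,0],"turn":[0,0,-0.73],"fingers":4.5}
    - {"slide":[-3.8,-19,0],"turn":[0,0,-0.89],"fingers":4.5}
    - {"slide":[-4.5,-22.5,0],"turn":[0,0,-1.05],"fingers":4.5}
    - {"slide":[-5.1,-25.2,0],"turn":[0,0,-1.2],"fingers":4.5}
    - {"slide":[-5.31,-26.36,0],"turn":[0,0,-1.267],"fingers":4.5}
    - {"slide":[-5.31,-26.36,0],"turn":[0,0,-1.267],"fingers":4.5}

```text
time_s: 28.25
eef_pos: [478.2, 125.1, 102.6]
eef_rot: [0.0, 0.707, 0.707, 0.0]
force: [-0.3, -0.8, -0.4]
gripper_width: 51.1
grip_force: 43.0
```

Emit:
servo_tool:
  targets:
    - {"slide":[0,0,0],"turn":[0,0,-0.15],"fingers":4.5}
    - {"slide":[0,0,0],"turn":[0,0,-0.33],"fingers":4.5}
    - {"slide":[0,0,0],"turn":[0,0,-0.51],"fingers":4.5}
    - {"slide":[0,0,0],"turn":[0,0,-0.69],"fingers":4.5}
    - {"slide":[0,0,0],"turn":[0,0,-0.87],"fingers":4.5}
    - {"slide":[0,0,0],"turn":[0,0,-1.05],"fingers":4.5}
    - {"slide":[0,0,0.5],"turn":[0,0,-1.23],"fingers":4.5}
    - {"slide":[0,0,1.5],"turn":[0,0,-1.4],"fingers":4.5}
    - {"slide":[0,0,2.6],"turn":[0,0,-1.54],"fingers":4.5}
    - {"slide":[0,0,3.5],"turn":[0,0,-1.558],"fingers":4.5}

```text
time_s: 29.5
eef_pos: [478.8, 123.8, 67.1]
eef_rot: [0.0, 0.008, 1.0, -0.0]
force: [0.7, 0.1, -1.5]
gripper_width: 50.6
grip_force: 43.0
```

```bash
python3 -c "
from h import *
p=topface(477.6,124.5,-.75,82.5);s=sense();print(s['eef_pos'],s['eef_rot'])
q,_=viewer.camera('scene')
cv2.imwrite('pics/g4.png',np.hstack([p[60:400,100:500],cv2.resize(q[130:270,270:450],(400,340))]))"
```

```text
x [-23.3  38.5] (want -24,37.5) y [-26.2  24.6] z 82.4
[477.96935205 123.70269006  65.9539534 ] [-9.10759640e-04  7.66876730e-03  9.99970123e-01 -3.37217186e-04]
```

View pics/g4.png

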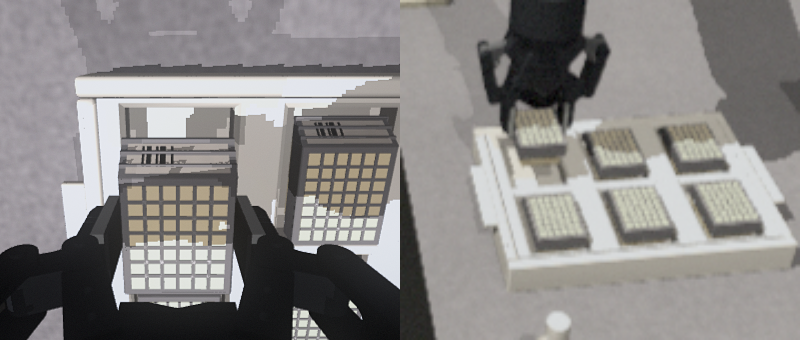

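Block A is over the front right pocket with its label to the front. It sits about 1 mm too far back, so I correct that while lowering.

Emit:
servo_tool:
  targets:
    - {"slide":[0.1,0,0],"turn":[0,0,0],"fingers":4.5}
    - {"slide":[0.1,0,0.8],"turn":[0,0,0],"fingers":4.5}
    - {"slide":[0.1,0,1.5],"turn":[0,0,0],"fingers":4.5}
    - {"slide":[0.1,0,2.1],"turn":[0,0,0],"fingers":4.5}
    - {"slide":[0.1,0,2.6],"turn":[0,0,0],"fingers":4.5}
    - {"slide":[0.1,0,3.0],"turn":[0,0,0],"fingers":4.5}
    - {"slide":[0.1,0,3.3],"turn":[0,0,0],"fingers":4.5}
    - {"slide":[0.1,0,3.5],"turn":[0,0,0],"fingers":4.5}
    - {"slide":[0.1,0,3.5],"turn":[0,0,0],"fingers":4.5}
    - {"slide":[0.1,0,3.5],"turn":[0,0,0],"fingers":4.5}

```text
time_s: 30.85
eef_pos: [477.6, 124.5, 32.7]
eef_rot: [0.0, 0.006, 1.0, 0.0]
force: [0.2, 0.3, -1.0]
gripper_width: 50.8
grip_force: 43.0
```

Nothing was touched on the way down. I release, lift, then back away so the top camera has a clear view.

Emit:
servo_tool:
  targets:
    - {"slide":[0,0,0],"turn":[0,0,0],"fingers":5.6}
    - {"slide":[0,0,0],"turn":[0,0,0],"fingers":6.0}
    - {"slide":[0,0,0],"turn":[0,0,0],"fingers":6.6}
    - {"slide":[0,0,0],"turn":[0,0,0],"fingers":6.8}
    - {"slide":[0,0,-1],"turn":[0,0,0],"fingers":6.8}
    - {"slide":[0,0,-2.5],"turn":[0,0,0],"fingers":6.8}
    - {"slide":[0,0,-5],"turn":[0,0,0],"fingers":6.8}
    - {"slide":[0,0,-8],"turn":[0,0,0],"fingers":6.8}
    - {"slide":[0,0,-12],"turn":[0,0,0],"fingers":6.8}
    - {"slide":[0,0,-12],"turn":[0,0,0],"fingers":6.8}

```text
time_s: 32.1
eef_pos: [480.4, 125.3, 157.2]
eef_rot: [0.004, 0.006, 1.0, 0.001]
force: [0.4, -0.8, -0.4]
gripper_width: 68.3
grip_force: 0.0
```

Emit:
servo_tool:
  targets:
    - {"slide":[10,-20,-3],"turn":[0,0,0],"fingers":6.8}
    - {"slide":[10,-20,-3],"turn":[0,0,0],"fingers":6.8}
    - {"slide":[10,-20,-3],"turn":[0,0,0],"fingers":6.8}
    - {"slide":[10,-20,-3],"turn":[0,0,0],"fingers":6.8}
    - {"slide":[10,-20,-3],"turn":[0,0,0],"fingers":6.8}
    - {"slide":[10,-20,-3],"turn":[0,0,0],"fingers":6.8}
    - {"slide":[10,-20,-3],"turn":[0,0,0],"fingers":6.8}
    - {"slide":[10,-20,-3],"turn":[0,0,0],"fingers":6.8}
    - {"slide":[10,-20,-3],"turn":[0,0,0],"fingers":6.8}
    - {"slide":[10,-20,-3],"turn":[0,0,0],"fingers":6.8}

```text
time_s: 33.35
eef_pos: [375.0, -73.9, 182.4]
eef_rot: [-0.0, 0.006, 1.0, 0.0]
force: [0.2, -1.3, 0.1]
gripper_width: 68.5
grip_force: 0.0
```

```bash
python3 - <<'E'
from h import *
p,d,P=top()
cv2.imwrite("pics/t9.png",cv2.resize(p[155:270,105:260],None,fx=4,fy=4,interpolation=cv2.INTER_CUBIC))
z=np.load("pics/top0.npz")["p"];df=cv2.absdiff(p,z).max(2);print("diff counts small/mould",(df[195:225,430:460]>60).sum(),(df[215:265,360:402]>60).sum())
for n,(x,y) in dict(P2=(478.8,216.6),P1=(573.6,123.2),P3=(477.6,124.5),c1=(576,308),c2=(575,215.5),c3=(480,308.6)).items():
    m=(abs(P[...,0]-x-6)<25)&(abs(P[...,1]-y)<20);q=P[m&(P[...,2]>30)]
    A=np.c_[q[:,:2]-[x,y],np.ones(len(q))];c=np.linalg.lstsq(A,q[:,2],rcond=None)[0]
    print(n,len(q),"z",c[2].round(1),"slope deg",np.degrees(c[:2]).round(1))
E
```

```text
diff counts small/mould 0 179
P2 394 z 46.6 slope deg [ 0.2 -0.3]
P1 376 z 46.8 slope deg [-0.6 -0.1]
P3 394 z 46.5 slope deg [-0.6 -0.6]
c1 377 z 46.5 slope deg [0.3 0.2]
c2 373 z 46.6 slope deg [-0.1  0.3]
c3 384 z 46.9 slope deg [-1.1 -0.5]
```

View pics/t9.png

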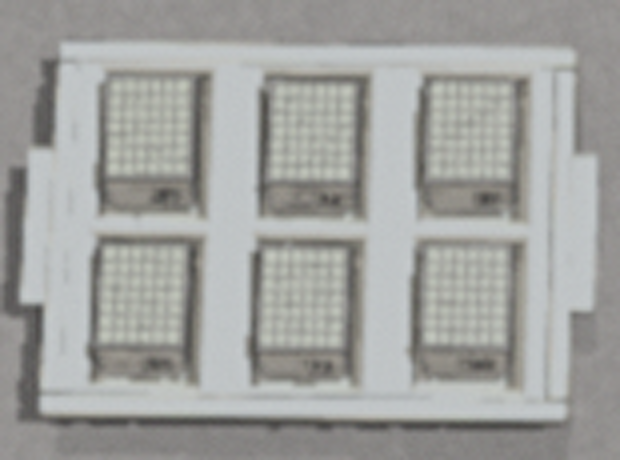

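All six wells hold blocks, labels to the front, tops level at about 46.5 mm like the chilled ones. I hand in.

```bash
python3 -c "
from bench import env
print(env.finish_job())"
```

```text
the job is handed in; nothing more can be done
None
```

The three large wax blocks are in the three empty pockets, wax down, flat and with labels to the tray's front; I handed the job in at about 33 s, with no verdict shown, and did not re-measure every other item on the bench.

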